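Hold a spectrophotometer's beam shutter at dead centre

TASK

Open the sample-compartment lid of the spectrophotometer until it rests back on its stop, without letting it slam either way, and let go of it. Then pinch the loose black beam shutter inside by its rolled top edge, swing it to the balance point where it stands straight up and would fall neither way, and keep it still there: finish while still holding it, so that I can set the anchor of its over-centre spring. Leave the cuvettes, the dish on the instrument and everything on the bench where they are.

Things in the scene. Friction and masses are not known exactly. Their poses are not given: they have to be found in the camera images.
- instrument: bench spectrophotometer fixed to the bench, light grey with dark trim, 375 deep x 420 wide x 130 mm high, turned about the vertical by up to 0.25 rad. Origin at bench height under the middle of its sample compartment; x points from its front (keypad, display) to its back, y to its left, z up. In front of the compartment lies a low sloping console, at most 86 mm high.
- compartment (a point): middle of the floor of the sample compartment, a dark-lined well under the lid, 35 mm above the bench, rim at 130 mm. Seen from here it spans +-65 mm in the instrument's x and -105 to +115 mm in y. From right to left it holds the fixed detector tube (top 72 mm above the bench), the shutter, and a four-cell cuvette carriage from y +80 mm on (cuvette tops 86 mm above the bench).
- lid (a joint): hinge angle of the compartment lid, rad: 0 shut (level), grows as the front edge is lifted up and back, 1.57 upright, 1.85 leaning back on its stop. The lid is a dark grey plate 152 x 250 x 10 mm, about 0.3 kg with its handle. Its hinge has slight drag only: let go before upright it falls shut, past upright it falls back onto the stop.
- lid_hinge (a point): point on the lid's hinge axis, at the middle of its width, at the back of the compartment, 134 mm above the bench. The hinge axis runs along the instrument's y.
- lid_handle (a point): the lid's steel bar handle, in the plane of the lid and ahead of its front edge. Origin: middle of the bar. Round bar 10 mm in diameter, 130 mm long, parallel to the hinge axis and 185 mm from it, held at its two ends by arms to the lid; 32 mm free between bar and lid edge. With the lid shut the bar is 134 mm above the bench with 45 mm free beneath it.
- shutter (a joint): hinge angle of the beam shutter, rad: 0 straight up, its balance point; positive leans to the instrument's left (+y, to the cuvettes), negative to its right. Its spring is off and its pivot nearly free: let go, it falls to a stop at +0.62 or -0.62; it may be found on either. A black plate 44 mm wide (along the instrument's x), 3 mm thick, under 0.1 kg, pivoted at its foot.
- shutter_pivot (a point): point on the shutter's pivot axis at the middle of its width, 45 mm above the bench; the axis runs along the instrument's x.
- shutter_edge (a point): the shutter's rolled top edge, a bright round bar 10 mm in diameter, 44 mm long, parallel to the pivot axis and 70 mm from it. Origin: the middle of the bar, 115 mm above the bench when upright, 102 mm on either stop. It can roll between the fingertips that pinch it. Hidden under the lid until that is open.
- cuvette_a_mid (a point): middle of a capped cuvette tinted red, 12.5 x 12.5 x 48 mm, loose in the cell carriage; leave alone.
- cuvette_b_mid (a point): middle of a capped cuvette tinted pale blue, 12.5 x 12.5 x 48 mm, loose in the cell carriage; leave alone.
- dish: white dish 60 mm across, 14 mm high, loose on top of the instrument to the left of the lid; leave alone. Origin under its centre.
- flask: glass conical flask 84 mm across, 122 mm high, on the bench; origin under its centre.
- beaker: glass beaker 72 mm across, 90 mm high, on the bench; origin under its centre.
- amber_bottle: amber reagent bottle 60 mm across, 130 mm high, on the bench; origin under its centre.
- jar: glass jar with blue cap, 68 mm across, 95 mm high, on the bench; origin under its centre.
- screwdriver: screwdriver with a yellow handle, 150 mm long, lying on the bench; origin under its middle.

How it is judged:
By the outcome, as a careful person would: the job done as asked, in the order asked, and still so for the second after the job is handed in, while the arm keeps its last pose, push and grip.
It also fails if it takes over 54 s, if anything falls off the work surface, if the arm or the gripper's body presses on something with over 40 N, if the wrist force passes 120 N, or if a joint passes its speed limit or range.

ROBOT

A 6-joint arm with a two-finger parallel gripper is mounted at the origin on the work surface. World frame = base frame: x ahead of the robot, y to its left, z up, the work surface at z = 0. Lengths are in m, angles in rad, forces in N, time in s.
With the tool pointing down it reaches from about 0.425 to 0.95 m from the base axis. Payload 14.7 kg.
Tool frame: the origin (TCP) lies midway between the tips of the shut fingers; the grasp point (between the pads) lies 19 mm behind it; x points along the fingers, z is the direction in which the jaws open and shut, and the axes are right-handed (so a half turn about x gives the same grasp; the last joint's range is limited). The gripper opens to 85 mm and grips with 20 to 120 N. Pads are 22 mm wide; open, the fingers measure 114 mm over their backs; the gripper's body (76 mm by 85 mm) begins 54 mm behind the grasp point. The pads swing forward as they close: fully open they stand 13 mm farther back than shut.
Start: joints at [-1.368, 0.48, 1.596, -0, 1.065, -0.047], TCP at [0.161, -0.63, 0.231] pointing down, gripper open.
Joint ranges: [-2.75, 2.75], [-0.82, 2.05], [0.23, 2.67], [-1.56, 4.7], [0.09, 2.69], [-2.92, 2.92]. Speed limits (rad/s): [1.89, 1.89, 2.39, 3.01, 3.01, 3.01].

INTERFACE

Orientations are given as [roll, pitch, yaw] about the fixed x, y, z axes, in that order (R = Rz(yaw) Ry(pitch) Rx(roll)).
In Python, from station import robot gives the robot as it stands.
- The arm moves only by the shell command python3 -m jog 'ROWS' [FORCE]. ROWS is a JSON object of lists of equal length, an entry for each row: "claw": the closure, from 0 (fully open) to 1 (shut); "translation": the shift along the tool's x, y, z in m, a list of three; "twist": the turn about the tool's x in rad. In form: {"claw": [claw, ...], "translation": [[tx, ty, tz], ...], "twist": [twist, ...]}. A call has 1 to 20 rows; each row shifts and turns the commanded pose from where the row before left it, along the tool's axes as they then stand; what a row does not reach is not made up. A row lasts 1/10 s, in which the tool goes at most 50 mm and 8.59 degrees, less where a joint would pass 70% of its speed; a pose out of reach is approached as far as the arm can. A call is refused whole if a number of a shift passes 0.05 or a number of a turn 0.15, either way. A call with a gripper value outside its range is refused whole. The fingers move at their own pace and stop on an object; FORCE is the grip in N (left out, the last holds). Time passes only in rows, so rows that do not move let the fingers close. It gives the time, the measured TCP pose, the force and the opening at its end, in the units of the state.
- robot.observe(): the state, without advancing time (a new reading comes with each control period).
- robot.camera(name): name is "scene" or "side" or "wrist"; returns a dict with "img" (400x640x3 uint8, red, green, blue), "K" (3x3 intrinsics, pixels), "eye" and "rotation" of the camera in the world. Camera axes: x right, y down, z forward; pixel columns grow to the right and rows downward; lengths in m; the calibration is good to about 2 mm. A picture is of the moment at which its call begins. There is no depth.
- robot.sign_off(): hands the job in, once; it reports no verdict.
The state is a dict: "time_s": time; "q": joint angles; "dq": joint speeds; "effort": joint torques, N m; "ee_pos": TCP position; "eef_rot": TCP orientation; "force": force on the tool from outside, world axes, zero at the start; "ft_torque": the same for the moment, N m; "gripper_width": finger opening in m.
Only numpy, scipy, OpenCV 4.12 (cv2) and the standard library are available. Lean on these libraries where they do the work, as an engineer would, in place of code of your own. Each camera call takes 0.05 s, during which the arm holds its last target.

## Working session

There is one attempt and no reset: what is moved stays moved. The work goes in short steps, Python scripts to look and compute and a shell command to move; the robot and the scene stay as the last step left them, time stands still between calls to the robot, and variables do not carry over. Pictures are saved under pics/ and viewed, and the job is handed in when it is done.

```bash
ls; mkdir -p pics; python3 - <<'E'
from station import robot
import cv2
s=robot.observe()
for k,v in s.items(): print(k,v)
for n in ("scene","side","wrist"):
    c=robot.camera(n); cv2.imwrite(f"pics/a_{n}.png",c["img"][:,:,::-1]); print(n,c["K"],c["eye"],c["rotation"])
E
```

```text
pics
time_s 0.0
q [-1.36755947e+00  4.80836405e-01  1.59686364e+00  1.17043210e-05
  1.06505987e+00 -4.66381338e-02]
dq [-2.48093360e-05 -4.45334891e-04 -1.08939989e-04 -3.80619451e-06
  1.00418942e-03 -1.55945758e-03]
effort [ 9.23151383e-04 -9.50645471e+01 -4.30171859e+01 -6.38830352e-04
  1.20230560e-02  5.51030240e-06]
ee_pos [ 0.16065446 -0.62942794  0.23067322]
eef_rot [3.08618848 1.56962902 1.76526147]
force [ 0.09893267  0.29978854 -0.04736124]
ft_torque [ 0.01949507 -0.01673471  0.00912444]
gripper_width 0.0850904110000642
scene [[414.99926061   0.         316.65739807]
 [  0.         414.99926061 202.55242303]
 [  0.           0.           1.        ]] [ 1.06779102 -0.41731225  1.09199871] [-2.51064776  0.00543473  0.96915112]
side [[492.08273033   0.         323.2493844 ]
 [  0.         492.08273033 203.96475374]
 [  0.           0.           1.        ]] [0.42183692 1.11774132 0.97148262] [-2.23935747 -0.00314668 -3.07091348]
wrist [[330.36732665   0.         325.43787062]
 [  0.         330.36732665 194.6695992 ]
 [  0.           0.           1.        ]] [ 0.23151235 -0.61198456  0.37462584] [ 2.84970746e+00  1.59239293e-03 -1.32226474e+00]
```

View pics/a_scene.png

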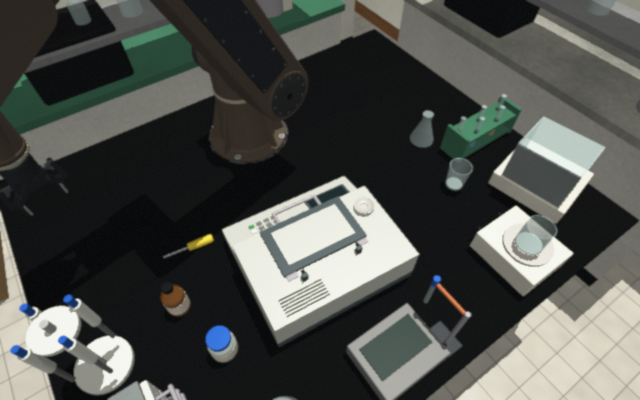

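View pics/a_side.png

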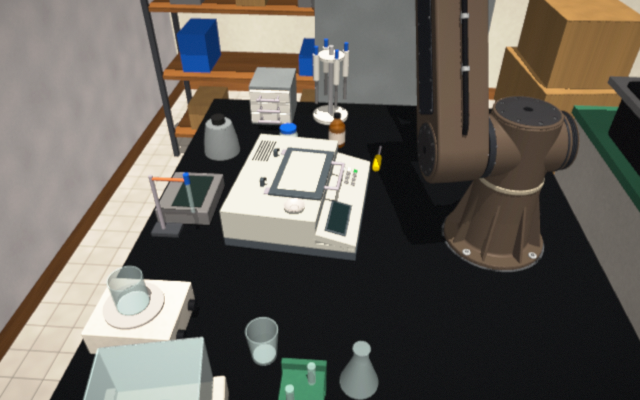

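View pics/a_wrist.png

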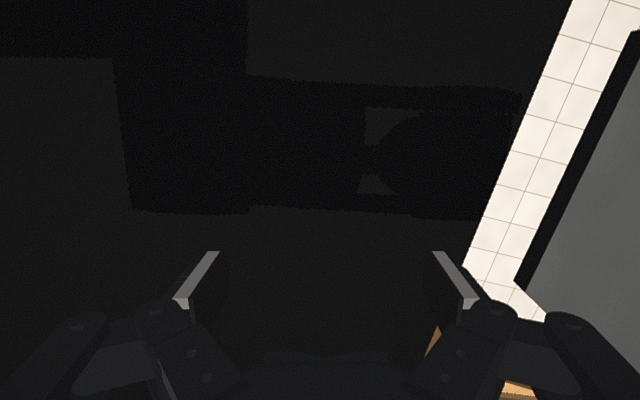

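```bash
cat > h.py <<'E'
import numpy as np,cv2
from scipy.spatial.transform import Rotation as R
def rot(c):
    r=np.array(c["rotation"]); return r if r.shape==(3,3) else R.from_euler("xyz",r).as_matrix()
def ray(c,u,v):
    d=np.linalg.inv(c["K"])@[u,v,1]; d=rot(c)@d; return np.array(c["eye"]),d/np.linalg.norm(d)
def plane(c,u,v,z):
    e,d=ray(c,u,v); return e+d*(z-e[2])/d[2]
def tri(obs):
    A=np.zeros((3,3));b=np.zeros(3)
    for c,u,v in obs:
        e,d=ray(c,u,v);P=np.eye(3)-np.outer(d,d);A+=P;b+=P@e
    return np.linalg.solve(A,b)
def proj(c,p):
    x=c["K"]@(rot(c).T@(np.array(p)-c["eye"])); return x[:2]/x[2]
def crop(c,name,u0,v0,w,h,s):
    cv2.imwrite(name,cv2.resize(c["img"][v0:v0+h,u0:u0+w,::-1],None,fx=s,fy=s,interpolation=cv2.INTER_CUBIC))
E
python3 - <<'E'
from station import robot
from h import *
s=robot.observe(); print(R.from_euler("xyz",s["eef_rot"]).as_matrix().round(2))
c=robot.camera("scene");crop(c,"pics/b1.png",215,165,210,170,3.8)
c=robot.camera("side");crop(c,"pics/b2.png",215,125,170,140,4.2)
E
```

```text
[[-0.    0.97  0.25]
 [ 0.    0.25 -0.97]
 [-1.    0.   -0.  ]]
```

View pics/b1.png

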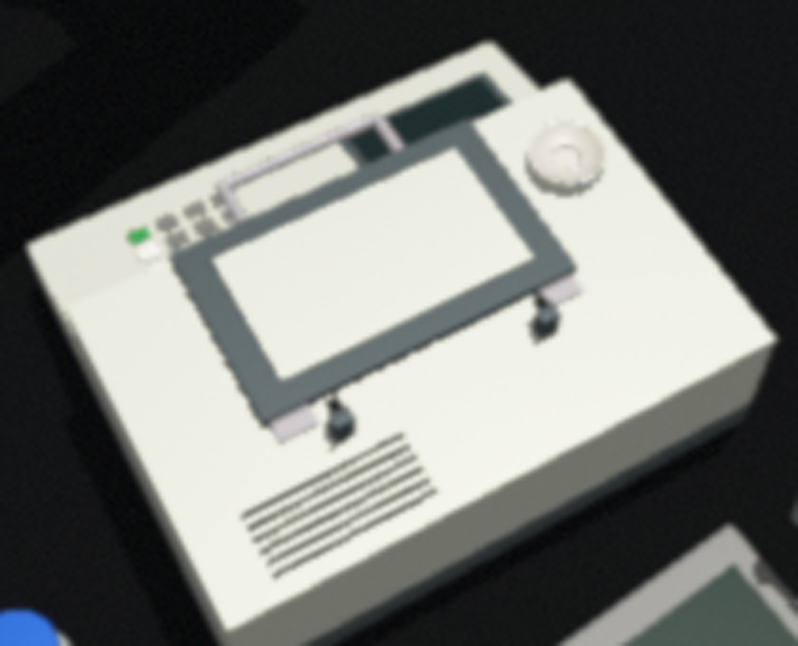

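View pics/b2.png

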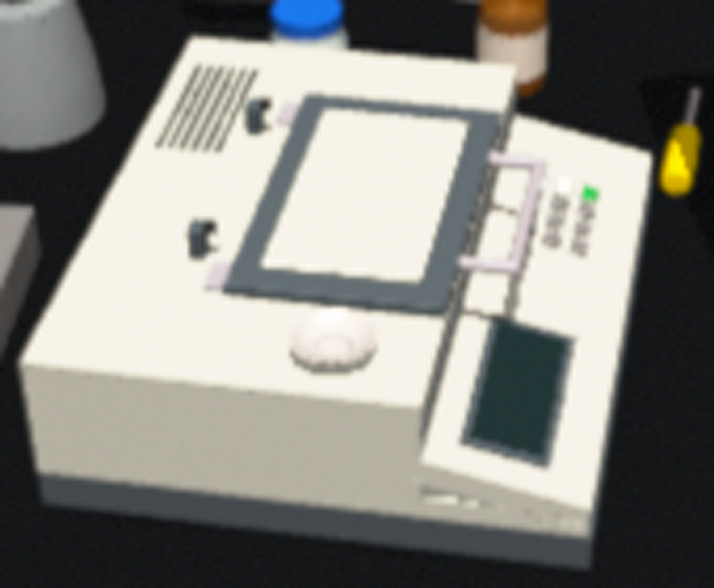

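```bash
python3 - <<'E'
from station import robot
from h import *
a=robot.camera("scene");b=robot.camera("side")
A=lambda u,v:(a,215+u/3.8-.37,165+v/3.8-.37)
B=lambda u,v:(b,215+u/4.2-.38,125+v/4.2-.38)
for n,p,q,z in [("h_right",(222,188),(543,163),.137),("h_left",(383,120),(517,266),.137),
  ("lid FR",(175,258),(497,115),.139),("FL",(468,124),(440,310),.139),("BL",(577,268),(225,290),.139),("BR",(265,422),(307,97),.139),("roofBL",(775,338),(22,362),.13)]:
  print(n,plane(*A(*p),z).round(4),plane(*B(*q),z).round(4),tri([A(*p),B(*q)]).round(4))
E
```

```text
h_right [ 0.4532 -0.1495  0.137 ] [ 0.445  -0.1402  0.137 ] [ 0.4468 -0.1481  0.1305]
h_left [ 0.469  -0.0168  0.137 ] [ 0.4579 -0.0128  0.137 ] [ 0.4615 -0.0155  0.1324]
lid FR [ 0.4875 -0.2087  0.139 ] [ 0.4818 -0.1995  0.139 ] [ 0.483  -0.2077  0.1332]
FL [0.5099 0.033  0.139 ] [0.5061 0.0424 0.139 ] [0.5067 0.0355 0.1336]
BL [0.6566 0.0211 0.139 ] [0.6508 0.0314 0.139 ] [0.6531 0.0238 0.1328]
BR [ 0.6328 -0.2237  0.139 ] [ 0.6271 -0.214   0.139 ] [ 0.6292 -0.2227  0.1331]
roofBL [0.7751 0.1025 0.13  ] [0.7715 0.1056 0.13  ] [0.7734 0.1034 0.1277]
```

```bash
python3 -m jog '{"claw":[0,0,0,0,0,0,0,0,0,0,0,0,0,0,0,0],"translation":[[0,0.0418,-0.0214],[0,0.0418,-0.0214],[0,0.0418,-0.0214],[0,0.0418,-0.0214],[0,0.0418,-0.0214],[0,0.0418,-0.0214],[0,0.0418,-0.0214],[0,0.0418,-0.0214],[0,0.013,-0.0409],[0,0.013,-0.0409],[0,0.013,-0.0409],[0,0.013,-0.0409],[0,0.013,-0.0409],[0,0.013,-0.0409],[0,0.013,-0.0409],[0,0,0]],"twist":[0,0,0,0,0,0,0,0,0,0,0,0,0,0,0,0]}' 30
python3 -m jog '{"claw":[0,0,0,0,0,0,0,0,0,0,0],"translation":[[0,0,0],[0,0,0],[0,0,0],[0,0,0],[0,0,0],[0,0,0],[0,0,0],[0,0,0],[0,0,0],[0,0,0],[0,0,0]],"twist":[-0.1359,-0.1359,-0.1359,-0.1359,-0.1359,-0.1359,-0.1359,-0.1359,-0.1359,0,0]}'
python3 - <<'E'
from station import robot
from h import *
s=robot.observe(); print(s["q"],R.from_euler("xyz",s["eef_rot"]).as_matrix().round(3))
c=robot.camera("wrist");cv2.imwrite("pics/c.png",c["img"][:,:,::-1])
E
```

```text
time_s: 1.95
ee_pos: [0.4595, -0.0773, 0.2315]
eef_rot: [2.982, 1.57, 1.665]
force: [-0.5, 0.2, 0.3]
gripper_width: 0.0856
time_s: 3.05
ee_pos: [0.4599, -0.0816, 0.2313]
eef_rot: [-0.433, 1.571, -0.536]
force: [-0.8, -0.5, 0.3]
gripper_width: 0.0855
[-2.40531572e-01  2.24341707e-01  2.00059949e+00 -6.02520209e-05
  9.16494170e-01 -1.38137120e-01] [[ 0.     0.102  0.995]
 [-0.     0.995 -0.102]
 [-1.    -0.     0.   ]]
```

View pics/c.png

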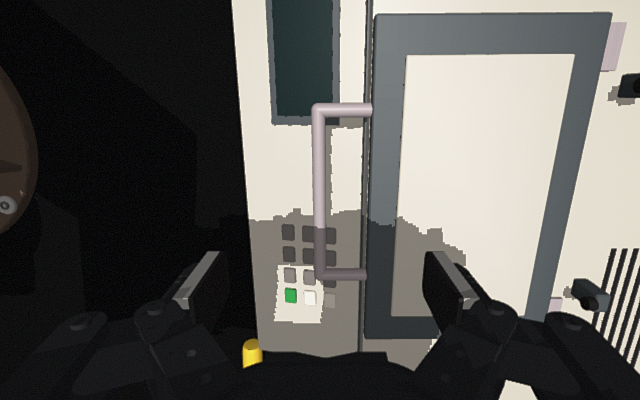

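```bash
python3 - <<'E'
from station import robot
from h import *
c=robot.camera("wrist")
im=c["img"].astype(int)
for v in (130,150,170,190,200): print(v,im[v,308:334].sum(1)//3)
for p in [(319,110),(319.2,180),(320.5,272)]: print(plane(c,*p,.134))
for p in [(374,16),(611,14),(366,336),(542,325)]: print("lid",plane(c,*p,.139))
s=robot.observe()["ee_pos"];print(proj(c,s),proj(c,s-[0,0,.097]))
E
```

```text
130 [228 230 229 152 136 157 174 185 190 195 204 193 186 175 162 146 122 101
 123 126 125 124 119 143 238 236]
150 [227 227 230 229 133 147 168 181 186 193 199 193 188 177 167 151 126  99
 121 124 124 122 119 139 234 231]
170 [224 224 228 226 146 142 163 179 187 191 196 192 188 182 168 152 131 102
 125 126 125 123 120 139 234 230]
190 [224 224 227 226 192 134 155 176 185 190 191 192 189 182 169 155 134 108
 123 124 124 123 120 140 232 231]
200 [224 223 224 229 217 135 153 174 184 190 192 191 189 184 172 156 134 111
 122 126 126 120 121 165 229 226]
[ 0.46156236 -0.01839014  0.134     ]
[ 0.45616023 -0.06914959  0.134     ]
[ 0.44878476 -0.14648371  0.134     ]
lid [0.50318473 0.03633951 0.139     ]
lid [0.65432339 0.02178867 0.139     ]
lid [ 0.48129985 -0.20877735  0.139     ]
lid [ 0.63011717 -0.2129115   0.139     ]
[325.68759427 253.55090808] [325.70540293 195.27259301]
```

```bash
python3 -m jog '{"claw":[0.69,0.69,0.69,0.69,0.69,0.69],"translation":[[0,0,-0.0045],[0.02,0,0],[0.02,0,0],[0.02,0,0],[0,0,0],[0,0,0]],"twist":[0,0,0,0,0,0]}' 30
python3 - <<'E'
from station import robot
from h import *
c=robot.camera("wrist");cv2.imwrite("pics/d.png",c["img"][:,:,::-1])
E
```

```text
time_s: 3.75
ee_pos: [0.4551, -0.0809, 0.1715]
eef_rot: [2.984, 1.57, 2.886]
force: [0.5, 0.2, -0.0]
gripper_width: 0.0263
```

View pics/d.png

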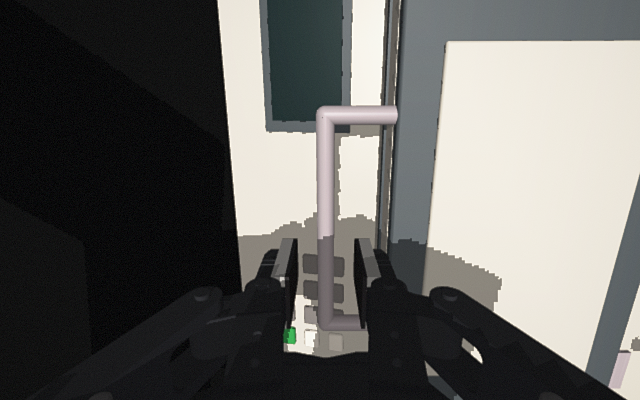

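```bash
python3 -m jog '{"claw":[0.69,0.69,0.69,0.69,1,1,1,1,1],"translation":[[0.018,0,0],[0.018,0,0],[0.018,0,0],[0,0,0],[0,0,0],[0,0,0],[0,0,0],[0,0,0],[0,0,0]],"twist":[0,0,0,0,0,0,0,0,0]}' 30
python3 - <<'E'
from station import robot
s=robot.observe();print(s["ee_pos"],s["force"],s["ft_torque"])
E
```

```text
time_s: 4.7
ee_pos: [0.4549, -0.0809, 0.1183]
eef_rot: [-2.715, 1.57, -2.813]
force: [-5.6, -0.4, 2.0]
gripper_width: 0.0088
[ 0.45490956 -0.08092472  0.11831984] [-5.64416495 -0.41616239  2.03541788] [-0.11262501  0.85630384 -0.02683934]
```

```bash
python3 - <<'E'
import numpy as np
def rows(t):
    X=.185*(1-np.cos(t));Z=.185*np.sin(t)
    X=np.round(X,4);Z=np.round(Z,4)
    print([[round(float(-b),4),0,round(float(a),4)] for a,b in zip(np.diff(X),np.diff(Z))])
rows(np.linspace(0,1,21)); rows(np.linspace(1,1.75,16))
E
```

```text
[[-0.0092, 0, 0.0002], [-0.0093, 0, 0.0007], [-0.0091, 0, 0.0012], [-0.0092, 0, 0.0016], [-0.009, 0, 0.0021], [-0.0089, 0, 0.0025], [-0.0087, 0, 0.0029], [-0.0086, 0, 0.0034], [-0.0085, 0, 0.0038], [-0.0082, 0, 0.0042], [-0.008, 0, 0.0047], [-0.0078, 0, 0.005], [-0.0075, 0, 0.0054], [-0.0072, 0, 0.0058], [-0.0069, 0, 0.0061], [-0.0066, 0, 0.0065], [-0.0063, 0, 0.0068], [-0.0059, 0, 0.0071], [-0.0056, 0, 0.0074], [-0.0052, 0, 0.0076]]
[[-0.0048, 0, 0.0079], [-0.0044, 0, 0.0082], [-0.004, 0, 0.0083], [-0.0035, 0, 0.0086], [-0.0032, 0, 0.0087], [-0.0027, 0, 0.0088], [-0.0022, 0, 0.009], [-0.0018, 0, 0.0091], [-0.0014, 0, 0.0091], [-0.0008, 0, 0.0092], [-0.0005, 0, 0.0093], [0.0001, 0, 0.0092], [0.0005, 0, 0.0092], [0.0009, 0, 0.0092], [0.0015, 0, 0.0092]]
```

```bash
python3 -m jog '{"claw":[1,1,1,1,1,1,1,1,1,1,1,1,1,1,1,1,1,1,1,1],"translation":[[-0.0092, 0, 0.0002], [-0.0093, 0, 0.0007], [-0.0091, 0, 0.0012], [-0.0092, 0, 0.0016], [-0.009, 0, 0.0021], [-0.0089, 0, 0.0025], [-0.0087, 0, 0.0029], [-0.0086, 0, 0.0034], [-0.0085, 0, 0.0038], [-0.0082, 0, 0.0042], [-0.008, 0, 0.0047], [-0.0078, 0, 0.005], [-0.0075, 0, 0.0054], [-0.0072, 0, 0.0058], [-0.0069, 0, 0.0061], [-0.0066, 0, 0.0065], [-0.0063, 0, 0.0068], [-0.0059, 0, 0.0071], [-0.0056, 0, 0.0074], [-0.0052, 0, 0.0076]],"twist":[0,0,0,0,0,0,0,0,0,0,0,0,0,0,0,0,0,0,0,0]}' 30
python3 - <<'E'
from station import robot
from h import *
s=robot.observe();print(s["ee_pos"],s["force"],s["ft_torque"])
for n in ("side","wrist"):
  c=robot.camera(n);cv2.imwrite(f"pics/e_{n}.png",c["img"][:,:,::-1])
E
```

```text
time_s: 6.7
ee_pos: [0.5385, -0.089, 0.2759]
eef_rot: [-3.032, 1.57, -3.129]
force: [-6.9, 0.6, 7.7]
gripper_width: 0.0088
[ 0.53849297 -0.08898326  0.27589267] [-6.94596852  0.58482427  7.70987944] [0.1834166  1.08057693 0.02625664]
```

View pics/e_side.png

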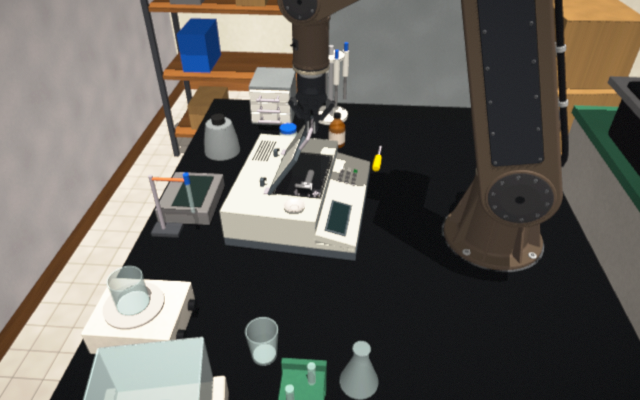

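View pics/e_wrist.png

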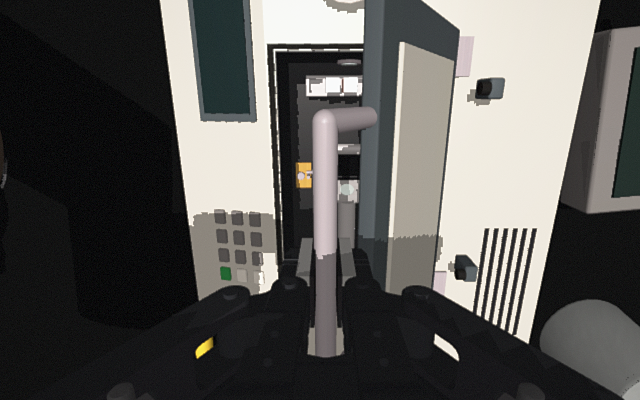

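```bash
python3 -m jog '{"claw":[1,1,1,1,1,1,1,1,1,1,1,1,1,1,1,1,1],"translation":[[-0.0048, 0, 0.0079], [-0.0044, 0, 0.0082], [-0.004, 0, 0.0083], [-0.0035, 0, 0.0086], [-0.0032, 0, 0.0087], [-0.0027, 0, 0.0088], [-0.0022, 0, 0.009], [-0.0018, 0, 0.0091], [-0.0014, 0, 0.0091], [-0.0008, 0, 0.0092], [-0.0005, 0, 0.0093], [0.0001, 0, 0.0092], [0.0005, 0, 0.0092], [0.0009, 0, 0.0092], [0.0015, 0, 0.0092],[0,0,0],[0,0,0]],"twist":[0,0,0,0,0,0,0,0,0,0,0,0,0,0,0,0,0]}' 30
python3 - <<'E'
from station import robot
from h import *
s=robot.observe();print(s["ee_pos"],s["force"],s["ft_torque"])
E
```

```text
time_s: 8.5
ee_pos: [0.6731, -0.1021, 0.2992]
eef_rot: [0.484, 1.57, 0.386]
force: [0.5, 4.1, 4.2]
gripper_width: 0.0088
[ 0.67310715 -0.1020932   0.29918768] [0.48288863 4.11813537 4.17091012] [ 0.67154262 -0.01776597  0.01678481]
```

```bash
python3 -m jog '{"claw":[1,1,1,1,1,1,1],"translation":[[0.0004,0,0.0018],[0.0004,0,0.0018],[0.0004,0,0.0018],[0.0004,0,0.0018],[0.0004,0,0.0018],[0.0005,0,0.0018],[0,0,0]],"twist":[0,0,0,0,0,0,0]}' 30
python3 -m jog '{"claw":[1,1,1],"translation":[[0.0005,0,0.0018],[0.0005,0,0.0018],[0,0,0]],"twist":[0,0,0]}'
python3 -m jog '{"claw":[1,1,1],"translation":[[0.0005,0,0.0015],[0.0005,0,0.0015],[0,0,0]],"twist":[0,0,0]}'

```

```text
time_s: 9.2
ee_pos: [0.6834, -0.1031, 0.2967]
eef_rot: [1.164, 1.57, 1.066]
force: [0.7, 4.5, 4.0]
gripper_width: 0.0085
time_s: 9.5
ee_pos: [0.6869, -0.1034, 0.2956]
eef_rot: [1.491, 1.57, 1.394]
force: [1.7, 5.2, 2.8]
gripper_width: 0.009
time_s: 9.8
ee_pos: [0.6897, -0.1037, 0.2948]
eef_rot: [2.392, 1.57, 2.294]
force: [-0.7, 4.7, 4.9]
gripper_width: 0.0087
```

```bash
python3 -m jog '{"claw":[1,1],"translation":[[0.0004,0,0.0015],[0,0,0]],"twist":[0,0]}'
python3 -m jog '{"claw":[1,1],"translation":[[0.0004,0,0.0015],[0,0,0]],"twist":[0,0]}'
python3 - <<'E'
from station import robot
from h import *
for n in ("side","scene"):
  c=robot.camera(n);crop(c,f"pics/f_{n}.png",215,95,200,160,4)
E
```

```text
time_s: 10.0
ee_pos: [0.6898, -0.1037, 0.2948]
eef_rot: [3.028, 1.568, 2.93]
force: [-11.1, 6.5, 14.1]
gripper_width: 0.0087
time_s: 10.2
ee_pos: [0.6899, -0.1037, 0.2947]
eef_rot: [3.078, 1.566, 2.98]
force: [-21.8, 7.7, 22.0]
gripper_width: 0.0088
```

View pics/f_side.png

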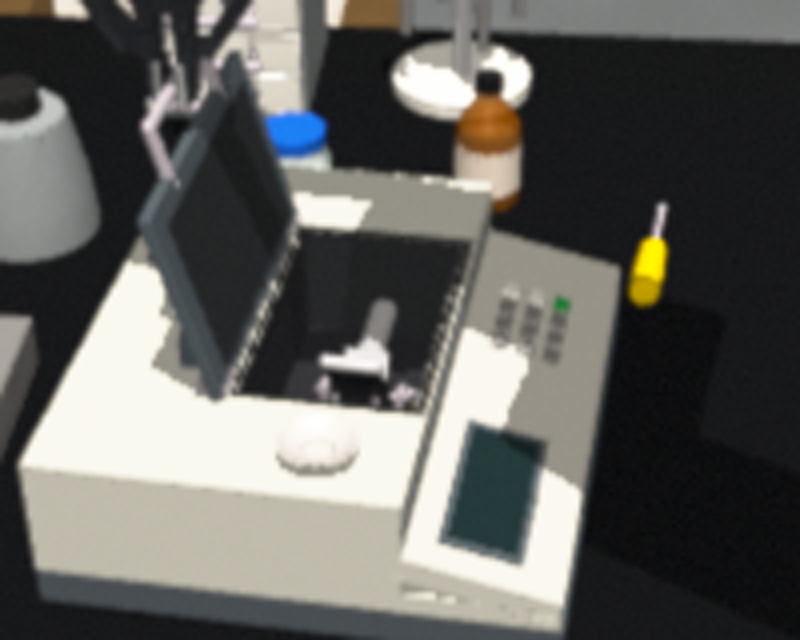

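```bash
python3 -m jog '{"claw":[1,1,0.65,0.65,0.65,0.65],"translation":[[-0.0006,0,-0.0022],[0,0,0],[0,0,0],[0,0,0],[0,0,0],[0,0,0]],"twist":[0,0,0,0,0,0]}' 30
python3 -m jog '{"claw":[0.65,0.65,0.65,0.65,0.65,0.65],"translation":[[-0.01,0,0],[-0.02,0,0],[-0.03,0,0],[-0.03,0,0],[0,0,0],[0,0,0]],"twist":[0,0,0,0,0,0]}'
python3 - <<'E'
from station import robot
from h import *
s=robot.observe();print(s["q"])
for n in ("side","scene"):
  c=robot.camera(n);crop(c,f"pics/g_{n}.png",215,125,200,160,4)
c=robot.camera("wrist");cv2.imwrite("pics/g_wrist.png",c["img"][:,:,::-1])
E
```

```text
time_s: 10.9
ee_pos: [0.6904, -0.1042, 0.2944]
eef_rot: [-2.447, 1.571, -2.545]
force: [0.2, -0.0, 0.2]
gripper_width: 0.0297
time_s: 11.5
ee_pos: [0.6907, -0.1041, 0.3858]
eef_rot: [-0.124, 1.569, -0.222]
force: [0.2, 0.3, -1.1]
gripper_width: 0.0299
[-1.92923355e-01  4.53330234e-01  1.26286046e+00 -5.49152855e-05
  1.42351230e+00 -9.50454387e-02]
```

View pics/g_side.png

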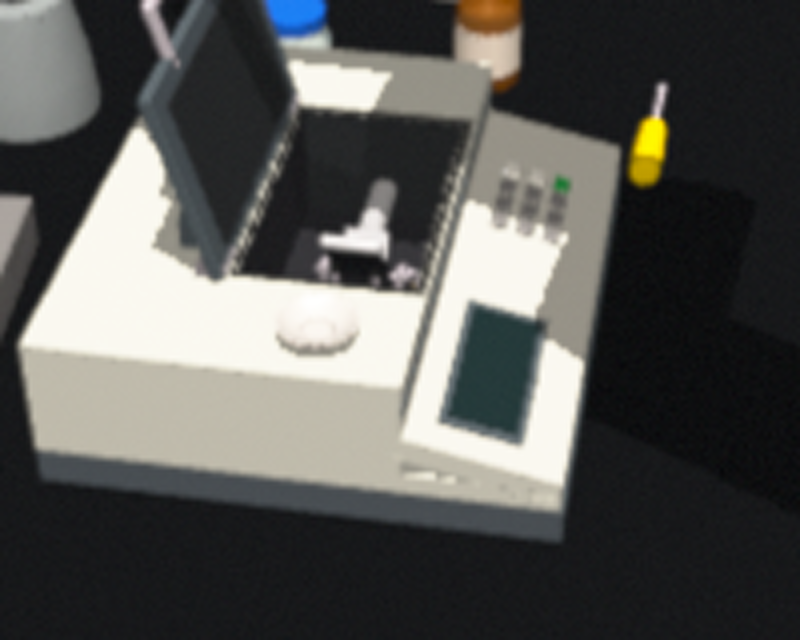

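View pics/g_scene.png

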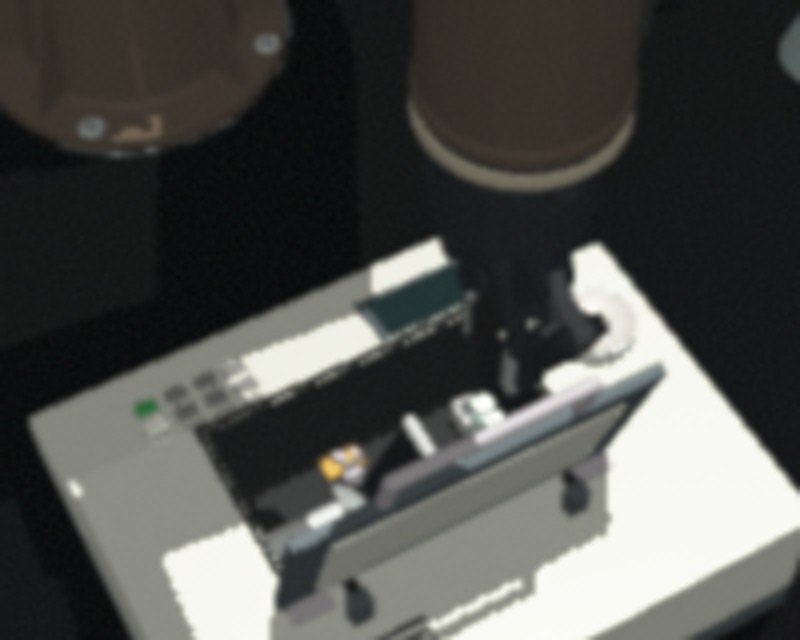

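View pics/g_wrist.png

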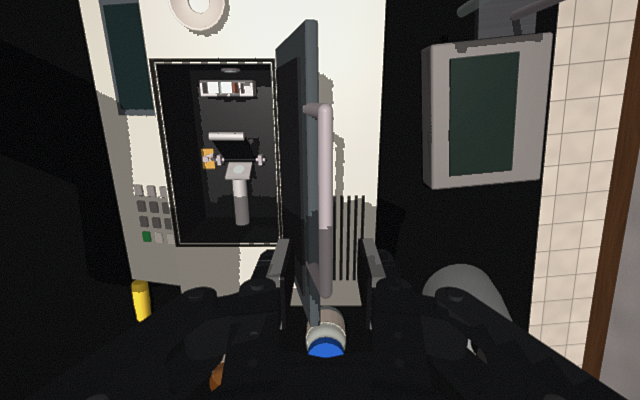

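```bash
python3 - <<'E'
from station import robot
from h import *
c=robot.camera("wrist");d=robot.camera("side")
crop(c,"pics/g2.png",190,60,100,190,3.15)
im=c["img"].astype(int)
print(im[122:148,225].sum(1)//3); print(im[134,202:250].sum(1)//3)
E
```

```text
[ 60  59  58  57  59  59  57  57  54  56 111 174 217 235 234 204 174 138
  62  15  11  15  14  17  13  10]
[ 28  36  53  54  51  55 113 221 219 215 215 217 217 220 219 219 208 219
 218 216 216 215 216 217 215 216 214 216 214 214 213 215 213 206 212 214
 210 211 212 213 209 119  63  56  57  60  61  58]
```

View pics/g2.png

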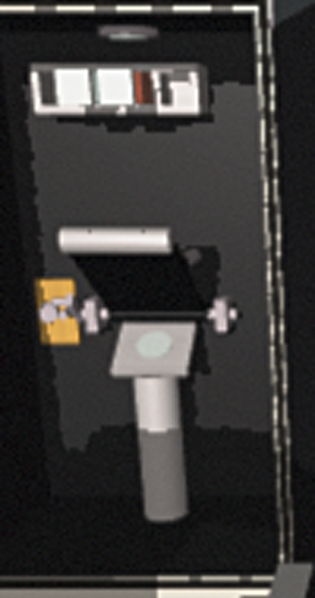

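```bash
python3 - <<'E'
from station import robot
from h import *
c=robot.camera("wrist");d=robot.camera("side");e=robot.camera("scene")
for p in [(208,135.2),(243.5,135.2),(225.8,135.2)]: print("edge w",plane(c,*p,.102))
for p in [(219.2,160),(260.5,159.7)]: print("piv w",plane(c,*p,.045))
crop(d,"pics/h_side.png",270,160,70,50,11)
crop(e,"pics/h_scene.png",290,210,80,60,10)
E
```

```text
edge w [ 0.54241251 -0.06470728  0.102     ]
edge w [ 0.58755221 -0.06918592  0.102     ]
edge w [ 0.5650489 -0.0669532  0.102    ]
piv w [ 0.53086233 -0.1065623   0.045     ]
piv w [ 0.59176737 -0.11214259  0.045     ]
```

View pics/h_side.png

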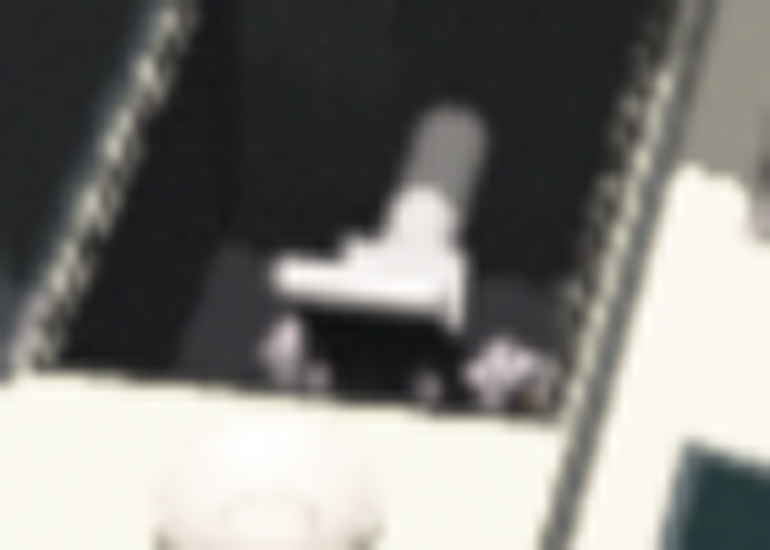

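View pics/h_scene.png

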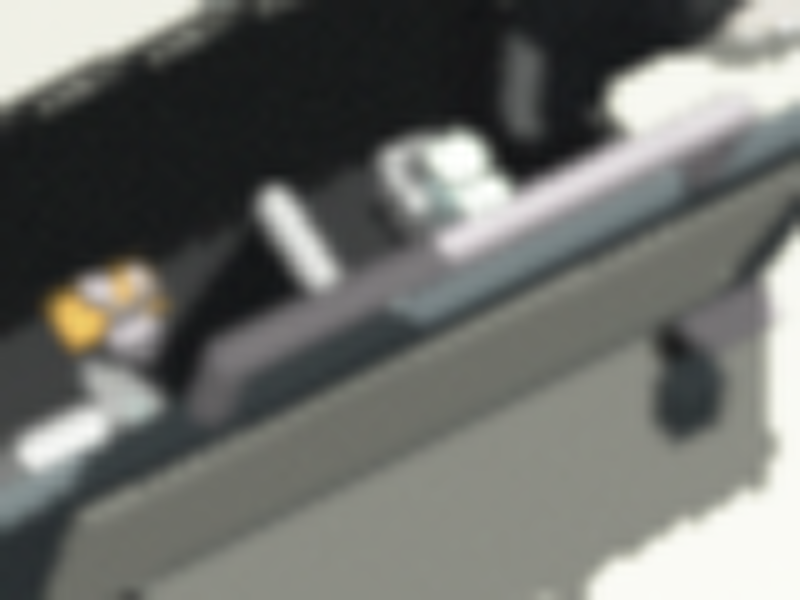

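```bash
python3 -m jog '{"claw":[0.65,0.65,0.65,0.65,0.65,0.65,0.65,0.65,0.65,0.65,0.65,0.65,0.65,0.65,0.65,0.65],"translation":[[0,0.0081,-0.0429],[0,0.0081,-0.0429],[0,0.0081,-0.0429],[0.015,0,0],[0.015,0,0],[0.015,0,0],[0.015,0,0],[0.015,0,0],[0.015,0,0],[0.015,0,0],[0.015,0,0],[0.015,0,0],[0.015,0,0],[0.015,0,0],[0,0,0],[0,0,0]],"twist":[0,0,0,-0.1428,-0.1428,-0.1428,-0.1428,-0.1428,-0.1428,-0.1428,-0.1428,-0.1428,-0.1428,-0.1428,0,0]}' 30
python3 - <<'E'
from station import robot
from h import *
s=robot.observe();print(s["q"],s["ee_pos"],R.from_euler("xyz",s["eef_rot"]).as_matrix().round(3))
for n in ("side","scene"):
  c=robot.camera(n);crop(c,f"pics/i_{n}.png",215,125,200,160,4)
c=robot.camera("wrist");cv2.imwrite("pics/i_wrist.png",c["img"][:,:,::-1])
E
```

```text
time_s: 13.5
ee_pos: [0.5647, -0.0672, 0.2198]
eef_rot: [1.422, 1.57, 2.891]
force: [-0.2, 0.1, 0.8]
gripper_width: 0.0299
[-1.71819079e-01  3.79539339e-01  1.79836400e+00  3.16282411e-05
  9.64017594e-01 -1.64020572e+00] [ 0.56470364 -0.06723045  0.21980282] [[-0.    -0.995  0.102]
 [ 0.     0.102  0.995]
 [-1.     0.     0.   ]]
```

View pics/i_side.png

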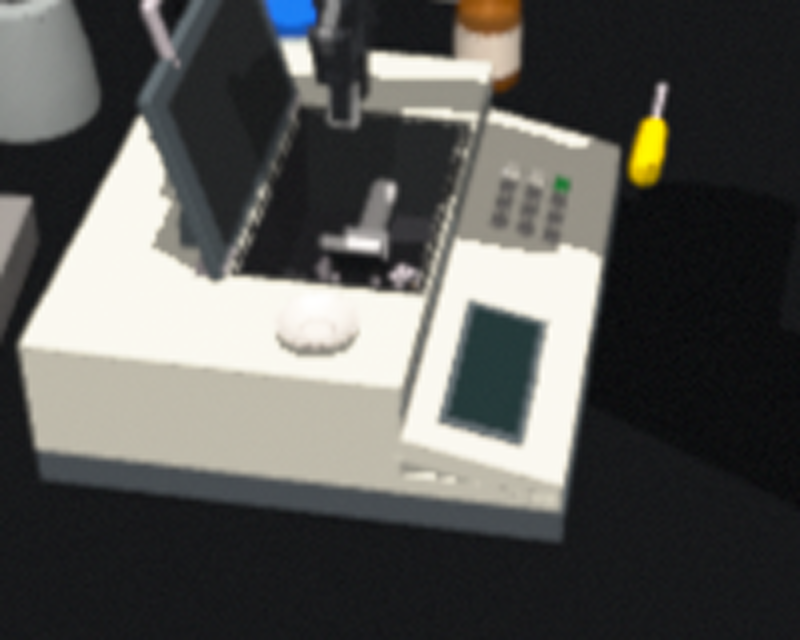

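View pics/i_wrist.png

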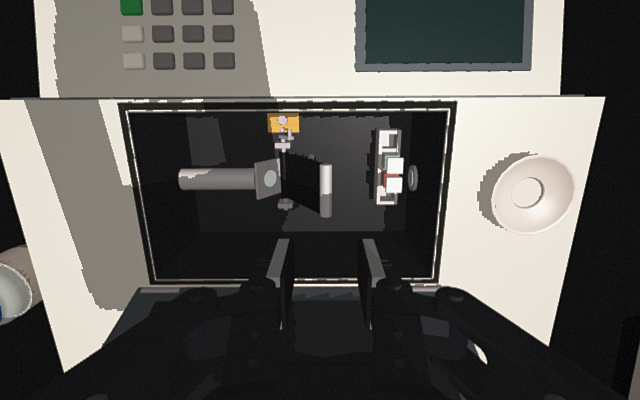

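```bash
python3 - <<'E'
from station import robot
from h import *
c=robot.camera("wrist");im=c["img"].astype(int)
for v in (170,180,190,200,210): print(v,im[v,312:340].sum(1)//3)
print(im[156:224,325].sum(1)//3)
for p in [(326,163),(326,217),(326,190),(325.5,190)]: print(plane(c,*p,.102))
for p in [(283,145),(286,204)]: print("piv",plane(c,*p,.045))
s=robot.observe(); print(proj(c,s["ee_pos"]),proj(c,s["ee_pos"]-[0,0,.118]))
E
```

```text
170 [ 18  18  19  13  13  14  11  53 129 153 174 195 211 226 234 231 224 212
 183 161  66  55  59  62  62  63  61  62]
180 [ 15  19  18  20  17  17  12  48 128 155 176 195 214 226 232 229 225 210
 179 156  64  51  57  59  59  59  59  58]
190 [ 15  14  17  18  20  18  13  41 122 160 178 198 213 224 229 228 223 209
 176 149  64  48  55  57  59  56  57  58]
200 [ 19  17  20   4  11  14  12  33  97 109 110 113 117 119 120 120 118 112
  97  88  56  54  57  55  55  57  54  57]
210 [ 38  23  15  12  13  13   8  31  98 109 110 114 116 117 121 119 118 111
  96  86  51  51  52  53  54  51  53  54]
[ 62  61  60  64  63  61  61  77 100 175 228 229 225 226 226 226 226 226
 225 226 228 227 227 227 226 228 226 226 226 225 226 227 225 225 224 225
 227 231 149 114 116 118 118 117 119 117 118 116 118 117 117 117 117 116
 117 118 117 116 116 116 117  90  57  51  51  52  51  52]
[ 0.544144   -0.06519472  0.102     ]
[ 0.59026424 -0.06989338  0.102     ]
[ 0.56664117 -0.0674867   0.102     ]
[ 0.56659914 -0.0678972   0.102     ]
piv [ 0.53363274 -0.10575001  0.045     ]
piv [ 0.5933788  -0.11102288  0.045     ]
[326.46138183 254.43350479] [326.01996309 188.37381617]
```

```bash
python3 -m jog '{"claw":[0.65,0.65,0.65,0.65,0.65,0.65,0.65],"translation":[[0.024,-0.002,0],[0.024,0,0],[0.024,0,0],[0.02,0,0],[0.013,0,0],[0,0,0],[0,0,0]],"twist":[0,0,0,0,0,0,0]}' 25
python3 - <<'E'
from station import robot
from h import *
c=robot.camera("wrist");cv2.imwrite("pics/j_wrist.png",c["img"][:,:,::-1])
c=robot.camera("side");crop(c,"pics/j_side.png",260,140,90,70,8)
E
```

```text
time_s: 14.4
ee_pos: [0.5671, -0.0675, 0.1152]
eef_rot: [-1.63, 1.57, -0.157]
force: [-0.8, -0.1, 0.4]
gripper_width: 0.03
```

View pics/j_wrist.png

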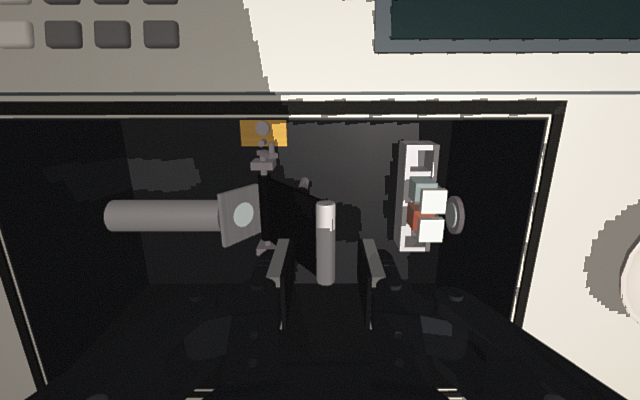

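View pics/j_side.png

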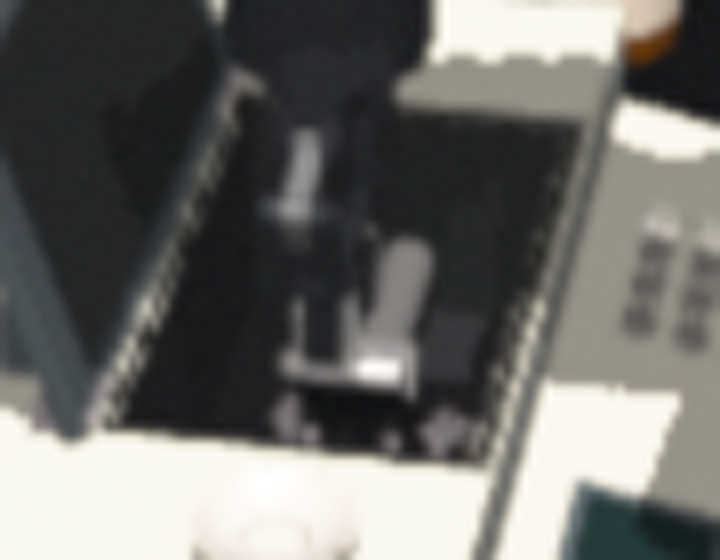

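```bash
python3 -m jog '{"claw":[0.65,0.65,0.65,0.75,0.8,0.8],"translation":[[0.01,0,0],[0.007,0,0],[0,0,0],[0,0,0],[0,0,0],[0,0,0]],"twist":[0,0,0,0,0,0]}' 25
python3 - <<'E'
from station import robot
from h import *
s=robot.observe();print(s["force"])
c=robot.camera("wrist");crop(c,"pics/k_wrist.png",220,130,200,150,4)
E
```

```text
time_s: 15.1
ee_pos: [0.5668, -0.0675, 0.0978]
eef_rot: [-1.627, 1.57, -0.154]
force: [0.5, -1.1, -0.2]
gripper_width: 0.0175
[ 0.54979438 -1.0614498  -0.17609264]
```

View pics/k_wrist.png

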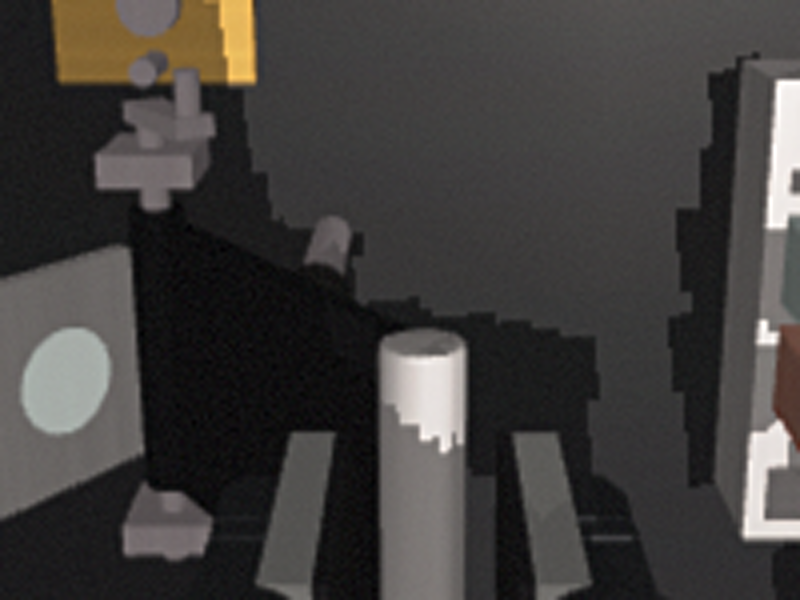

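```bash
python3 -m jog '{"claw":[0.85,0.9,1,1,1],"translation":[[0,0,0],[0,0,0],[0,0,0],[0,0,0],[0,0,0]],"twist":[0,0,0,0,0]}' 25
python3 - <<'E'
from station import robot
from h import *
s=robot.observe();print(s["force"],s["ft_torque"],s["ee_pos"])
c=robot.camera("wrist");crop(c,"pics/l_wrist.png",220,130,200,150,4)
E
```

```text
time_s: 15.65
ee_pos: [0.5668, -0.0675, 0.0978]
eef_rot: [-1.764, 1.57, -0.291]
force: [-1.1, -1.3, 4.5]
gripper_width: 0.0086
[-1.1318781  -1.32196885  4.48679231] [-0.19984841  0.13717502  0.04270468] [ 0.56681451 -0.06752116  0.09775698]
```

View pics/l_wrist.png

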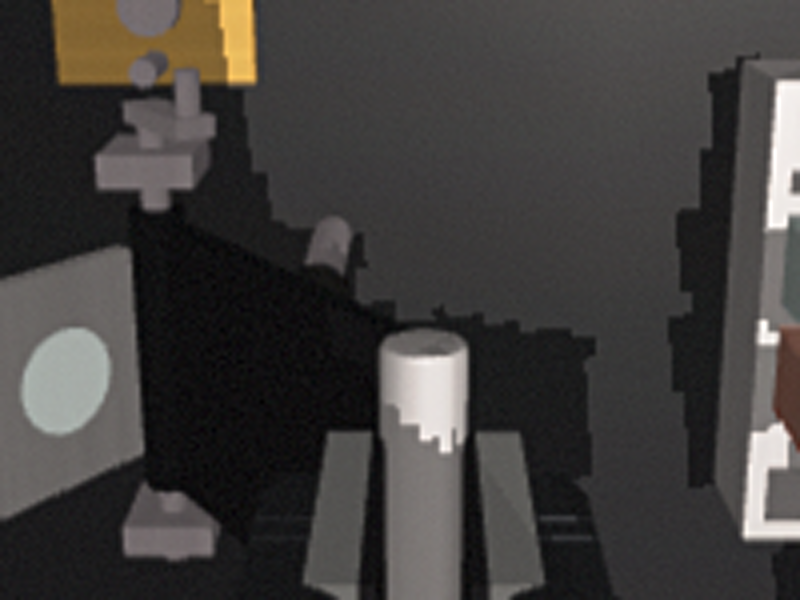

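```bash
python3 - <<'E'
import numpy as np
t=np.linspace(.62,0,19);L=np.round(.07*np.sin(t),4);Z=np.round(.07*np.cos(t),4)
r=[[round(float(-b),4),0,round(float(a),4)] for a,b in zip(np.diff(L),np.diff(Z))];print(r[:9]);print(r[9:])
E
```

```text
[[-0.0013, 0, -0.002], [-0.0013, 0, -0.002], [-0.0013, 0, -0.0021], [-0.0011, 0, -0.0021], [-0.0011, 0, -0.0022], [-0.001, 0, -0.0022], [-0.0009, 0, -0.0022], [-0.0009, 0, -0.0023], [-0.0008, 0, -0.0022]]
[[-0.0007, 0, -0.0024], [-0.0006, 0, -0.0023], [-0.0005, 0, -0.0023], [-0.0005, 0, -0.0024], [-0.0003, 0, -0.0024], [-0.0003, 0, -0.0024], [-0.0002, 0, -0.0024], [-0.0002, 0, -0.0024], [-0.0, 0, -0.0024]]
```

```bash
python3 -m jog '{"claw":[1,1,1,1,1,1,1,1,1,1,1],"translation":[[-0.0013, 0, -0.002], [-0.0013, 0, -0.002], [-0.0013, 0, -0.0021], [-0.0011, 0, -0.0021], [-0.0011, 0, -0.0022], [-0.001, 0, -0.0022], [-0.0009, 0, -0.0022], [-0.0009, 0, -0.0023], [-0.0008, 0, -0.0022],[0,0,0],[0,0,0]],"twist":[0,0,0,0,0,0,0,0,0,0,0]}' 25
python3 - <<'E'
from station import robot
from h import *
s=robot.observe();print(s["force"],s["ft_torque"],s["ee_pos"])
c=robot.camera("wrist");crop(c,"pics/m_wrist.png",220,130,200,150,4)
E
```

```text
time_s: 16.8
ee_pos: [0.5649, -0.0867, 0.1074]
eef_rot: [-1.396, 1.571, 0.077]
force: [0.6, 3.8, 5.5]
gripper_width: 0.009
[0.59766394 3.80736509 5.49006336] [ 0.64872522 -0.04858046  0.02415467] [ 0.56490382 -0.08671577  0.10743351]
```

View pics/m_wrist.png

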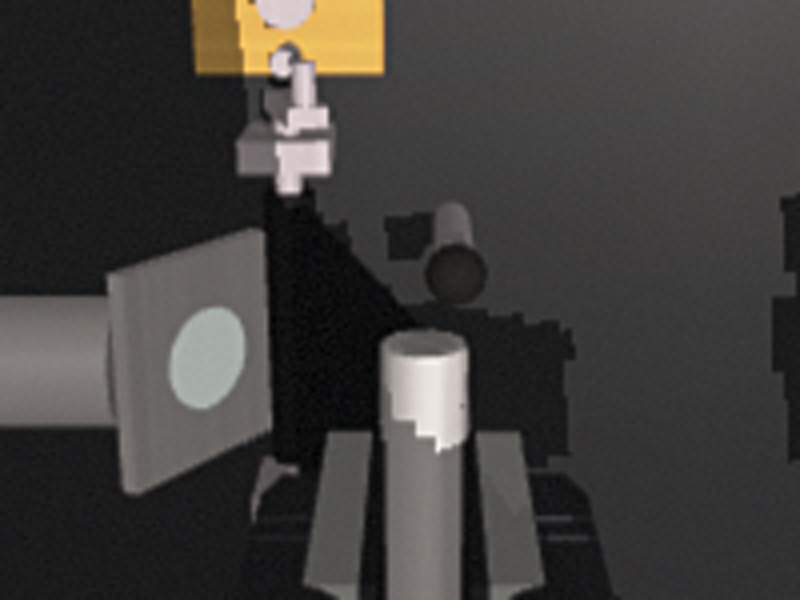

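```bash
python3 -m jog '{"claw":[1,1,1,1,1,1,1,1,1,1,1,1],"translation":[[-0.0007, 0, -0.0024], [-0.0006, 0, -0.0023], [-0.0005, 0, -0.0023], [-0.0005, 0, -0.0024], [-0.0003, 0, -0.0024], [-0.0003, 0, -0.0024], [-0.0002, 0, -0.0024], [-0.0002, 0, -0.0024], [0, 0, -0.0024],[0,0,0],[0,0,0],[0,0,0]],"twist":[0,0,0,0,0,0,0,0,0,0,0,0]}' 25
python3 - <<'E'
from station import robot
from h import *
s=robot.observe();print(s["force"],s["ft_torque"],s["ee_pos"])
c=robot.camera("wrist");cv2.imwrite("pics/nf_wrist.png",c["img"][:,:,::-1]);crop(c,"pics/n_wrist.png",220,130,200,150,4)
d=robot.camera("side");crop(d,"pics/n_side.png",260,140,90,70,8)
e=robot.camera("scene");crop(e,"pics/n_scene.png",270,190,100,75,8)
y=np.array([.102,.995,0]);print("lat moved",(s["ee_pos"]-[.56681451,-.06752116,.09775698])@y)
E
```

```text
time_s: 18.05
ee_pos: [0.5627, -0.1082, 0.1107]
eef_rot: [-2.916, 1.571, -1.443]
force: [0.3, 1.9, 4.3]
gripper_width: 0.0084
[0.3162208  1.87144511 4.34482995] [ 0.25271585 -0.10618718  0.03290162] [ 0.56267064 -0.10817963  0.11071909]
lat moved -0.04087784946532407
```

View pics/nf_wrist.png

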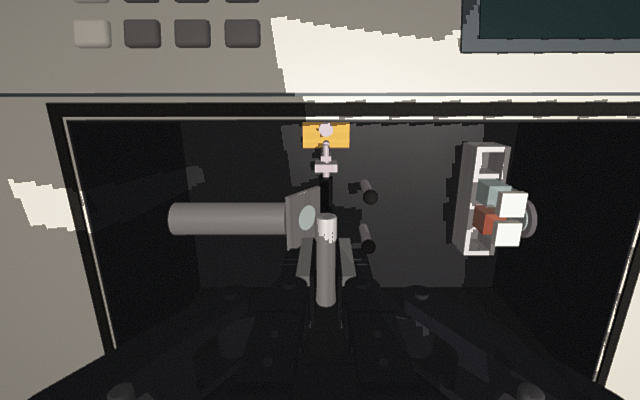

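View pics/n_wrist.png

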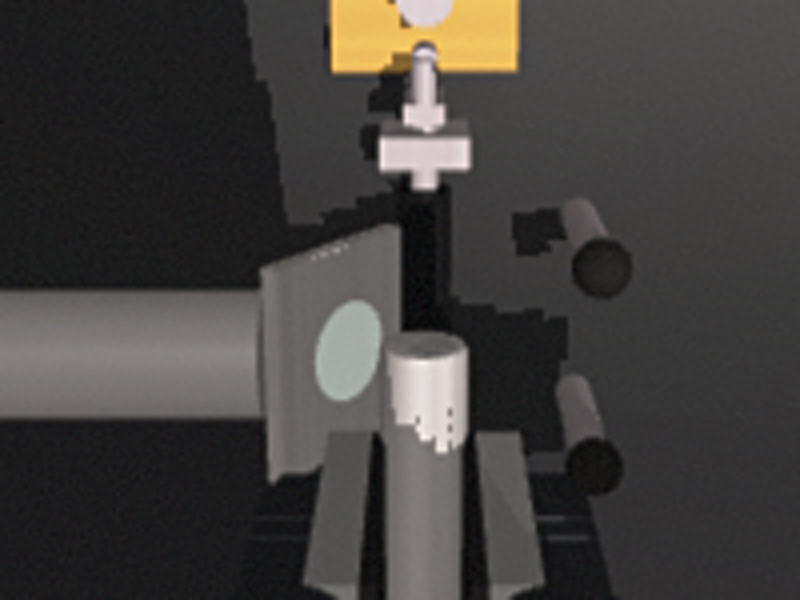

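View pics/n_side.png

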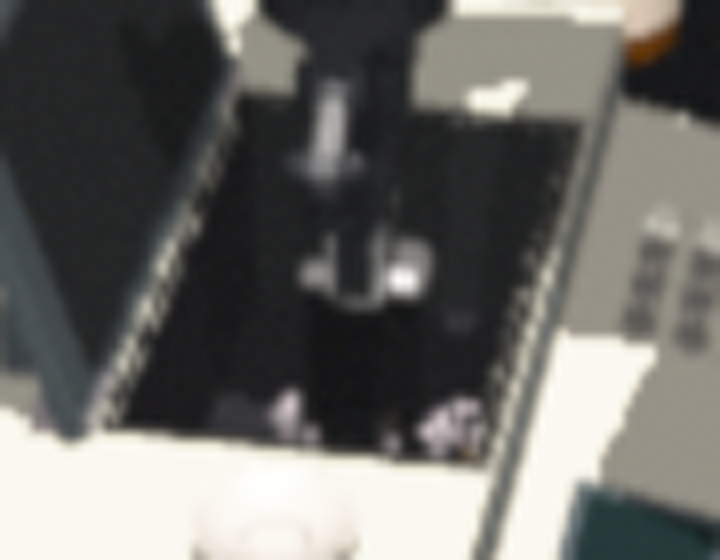

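View pics/n_scene.png

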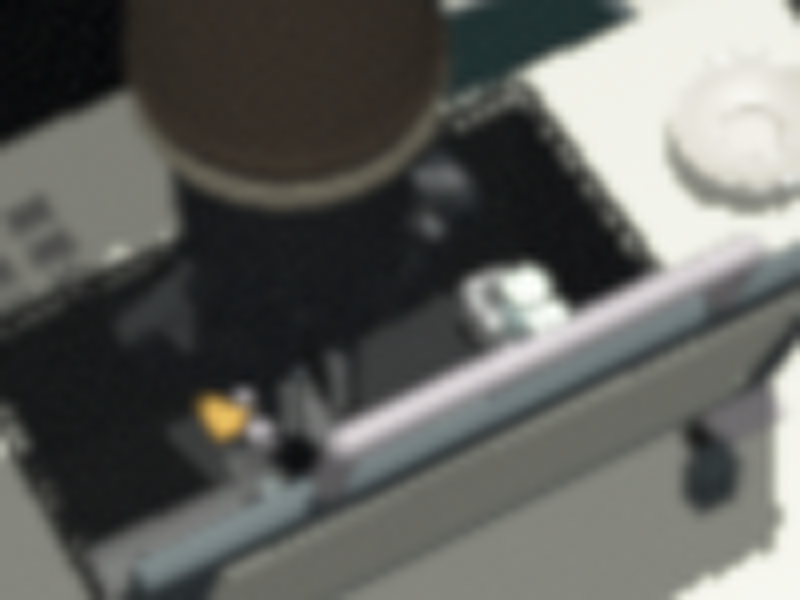

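```bash
python3 - <<'E'
from station import robot
from h import *
c=robot.camera("wrist");y=np.array([.1,.995,0])
im=c["img"].astype(int)
print(im[220,312:342].sum(1)//3); print(im[168,308:345].sum(1)//3);print(im[175,318:336].sum(1)//3)
e=plane(c,326.4,220,.115);e2=plane(c,326.4,280,.115)
for u in (325.6,326,326.4):
  for v,z in((168,.047),(175,.045)):
    p=plane(c,u,v,z); 
    # remove x offset along instrument x
    print(u,v,p,"lat edge-pivot",(e-p)@y,(e2-p)@y)
s=robot.observe();print(s["ee_pos"],s["dq"].round(4))
E
```

```text
[169 172 120  83  98 143 161 176 185 199 214 223 227 232 228 216 212 211
 217 218 215 201 188 180 140  41  15  27  26  24]
[ 59  62  55  23  21  20  83 222 212 205 207 206 207 206 208 212 208 208
 209 206 209 209 209 206 206 208 213 219 219 142  66  60  65  65  64  66
  66]
[ 33  35  22  18  57 147 182 202 219 208 186  90  47  58  62  60  62  61]
325.6 168 [ 0.53397929 -0.10571361  0.047     ] lat edge-pivot 0.000340474322345313 0.00039798595746239366
325.6 175 [ 0.53902144 -0.10621339  0.045     ] lat edge-pivot 0.00033353555048326415 0.0003910471856003448
326 168 [ 0.53400464 -0.1054587   0.047     ] lat edge-pivot 8.430222399934812e-05 0.0001418138591164288
326 175 [ 0.53904719 -0.10595442  0.045     ] lat edge-pivot 7.328738032918568e-05 0.00013079901544626625
326.4 168 [ 0.53402999 -0.10520379  0.047     ] lat edge-pivot -0.00017186987299235186 -0.00011435823787527086
326.4 175 [ 0.53907295 -0.10569545  0.045     ] lat edge-pivot -0.0001869607884405268 -0.00012944915332344618
[ 0.56269313 -0.10818334  0.11075639] [ 0.0018  0.001  -0.0003  0.0003  0.0011 -0.0006]
```

```bash
python3 -m jog '{"claw":[1,1,1,1,1],"translation":[[0,0,0],[0,0,0],[0,0,0],[0,0,0],[0,0,0]],"twist":[0,0,0,0,0]}' 25
python3 - <<'E'
from station import robot
from h import *
c=robot.camera("side");cv2.imwrite("pics/z_side.png",c["img"][:,:,::-1])
robot.sign_off()
E
```

```text
time_s: 18.75
ee_pos: [0.5627, -0.1082, 0.1107]
eef_rot: [-2.641, 1.571, -1.168]
force: [0.4, 1.2, 6.5]
gripper_width: 0.0086
the job is handed in; nothing more can be done
```

View pics/z_side.png

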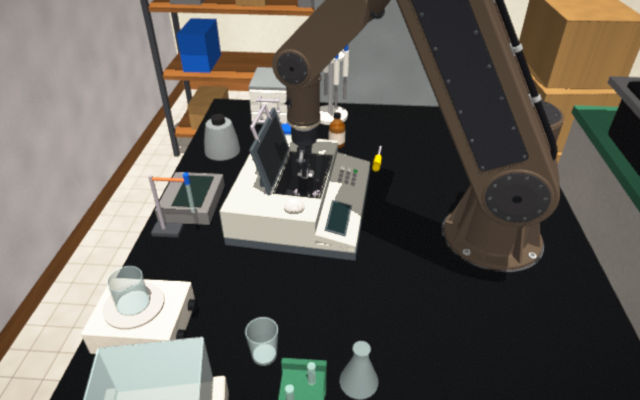

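The lid is open and resting back on its stop, and the shutter is pinched and held still at its balance point. I handed the job in at about 18.8 s of the 54 s.

**Lid:** I pinched the bar handle and swung the lid along its arc. I eased it onto the stop, where the contact force built up to about 22 N, then backed off and let go. Later pictures show it still leaning back on its stop.

**Shutter:** It was lying on the +0.62 stop. I pinched the rolled edge there with 25 N and swung it 40.9 mm sideways; the geometry calls for 40.7 mm. The wrist picture puts the edge within about 0.3 mm of directly above the pivot, or roughly 0.005 rad. The two checks agree.

**Last state:** The grip opening is 8.6 mm and the arm is still. There is a small leftover force on the tool, about 6.5 N vertical and 1 N sideways.

**Other objects:** The last pictures show the dish and the bench items I could see in their places. The cuvettes looked undisturbed in the last wrist view. I checked these only by eye.

No check failed. The fixed cameras disagreed by 5 to 10 mm on where the lid and handle were, so I relied on the wrist camera for the grasps.

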